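# Show a jar lid's sealing side to the phone camera

### The job

Take only the top lid off the stack of small lids and hold it up in the air to the phone's camera for a photo of its sealing ring: underside squarely facing the lens, centred in front of it, 15 cm from the lens. Finish while still holding the lid there, motionless; do not put it down or let go. Leave the other lids stacked and the jars, bowl and lifter where they stand, and do not touch the phone or its stand.

Things in the scene. Friction and masses are not known exactly. Their poses are not given: they have to be found in the camera images.
- small_top_c (a point): the top lid of the stack of three small lids: plain grey metal screw lid, a closed disc 58 mm in diameter and 14 mm thick, 20-35 g; point at its centre, half-way up. Its z axis is the lid's axis and points out of its plain outer face; the side with the white sealing ring is its underside (-z), which lies downward in the stack
- small_mid_c (a point): the second lid of the small stack, same size, directly under the top one and loose from it (the lids lie face on rim without interlocking); centre point
- small_low_c (a point): the lowest lid of the small stack, same size, on a fixed cork mat 94 mm wide and 5 mm high; centre point. The two stacks may stand either way round, left or right
- wide_top_c (a point): upper of two wide lids, 82 mm in diameter, 14 mm thick, stacked on the other cork mat; to be left alone; centre point
- wide_low_c (a point): lower wide lid; centre point
- lens (a point): phone camera lens: middle of the front of a round clip-on lens (20 mm metal ring, black centre) at the phone's upper, far edge, 97 mm above the table. z: viewing direction, out of the screen, up and roughly toward the robot, 30 degrees from vertical; x: up the phone's slope; y: across. The 150 x 74 mm phone slopes down toward the robot on a fixed wooden stand 86 mm wide
- bowl: brown ceramic bowl, 150 mm wide, 60 mm high; origin under its centre
- lifter: jar lifter of steel rod with black grips, lying flat, 240 mm long, 100 mm wide, 14 mm high; origin at its middle, on the table, x along its length
- jar_3l: empty open glass jar, three-litre, 150 mm wide, 236 mm high; origin under its centre
- jar_1l: empty open glass jar, one-litre, 100 mm wide, 162 mm high; origin under its centre
- jar_half: empty open glass jar, half-litre, 86 mm wide, 117 mm high; origin under its centre
- jar_quarter: empty open glass jar, quarter-litre, 64 mm wide, 95 mm high; origin under its centre
Not all that is in view belongs to the job. Leave any pink or yellow look-alike of the part that bears small_top_c alone.

How it is judged:
On the way:
1. the top small lid alone is lifted well clear of its stack, gripped by the fingers (height (world z) of small_top_c above 0.1 m and height (world z) of small_mid_c below 0.05 m and contact force between small_top and the fingers above 0.5 N), for 0.1 s.
At the end, for the whole second after the job is handed in: Small top lid in the fingers (over 1 N), still (under 0.03 m/s, 0.3 rad/s), centre 125-175 mm from the lens along its axis, off-axis under 25 mm in x and y, axes within 0.2 rad, underside to the lens; other lids moved under 20 mm, jars, bowl, lifter under 30 mm (x of small_top_c in the frame of lens between -0.025 and 0.025 m and y of small_top_c in the frame of lens between -0.025 and 0.025 m and z of small_top_c in the frame of lens between 0.125 and 0.175 m and angle between the z axis of small_top_c and the z axis of lens, either way round below 0.2 rad and angle between small_top_c's own z axis and vertical below 1 rad and contact force between small_top and the fingers above 1 N and linear speed of small_top below 0.03 m/s and angular speed of small_top below 0.3 rad/s and distance of each of small_mid_c, small_low_c, wide_top_c, wide_low_c from where it was at the start of the episode below 0.02 m and distance of each of jar_3l, jar_1l, jar_half, jar_quarter, bowl, lifter from where it was at the start of the episode below 0.03 m); the arm keeps its last pose, push and grip.
It fails at once if the phone or its stand is touched by the robot or the lid (contact force between stand and the arm above 0.5 N or contact force between stand and the fingers above 0.5 N or contact force between stand and small_top above 0.5 N).
It fails at once if another lid is shifted by more than 20 mm or lifted (distance of any of small_mid_c, small_low_c, wide_top_c, wide_low_c from where it was at the start of the episode above 0.02 m).
It fails at once if a jar, the bowl or the lifter is pushed more than 30 mm (distance of any of jar_3l, jar_1l, jar_half, jar_quarter, bowl, lifter from where it was at the start of the episode above 0.03 m).
It also fails if it takes over 38 s, if anything falls off the work surface, if the arm or the gripper's body presses on something with over 40 N, if the wrist force passes 120 N, or if a joint passes its speed limit or range.

### The arm

A 6-joint arm with a two-finger parallel gripper is mounted at the origin on the work surface. World frame = base frame: x ahead of the robot, y to its left, z up, the work surface at z = 0. Lengths are in m, angles in rad, forces in N, time in s.
With the tool pointing down it reaches from about 0.25 to 0.725 m from the base axis. Payload 4 kg.
Tool frame: the origin (TCP) lies on the centre line of the jaws, within the pads' length; the fingertips stand 14 mm ahead of it and the grasp point (between the pads) lies 5 mm behind it; z points along the fingers, x is the direction in which the jaws open and shut, and the axes are right-handed (so a half turn about z gives the same grasp; the last joint's range is limited). The gripper opens to 85 mm and grips with 20 to 120 N. Pads are 22 mm wide; open, the fingers measure 114 mm over their backs; the gripper's body (76 mm by 85 mm) begins 54 mm behind the grasp point. The pads swing forward as they close: fully open they stand 13 mm farther back than shut.
Start: joints at [-1.203, 0.241, 0.005, 1.335, 0, 1.571], TCP at [0.18, -0.467, 0.245] pointing down, gripper open.
Joint ranges: [-2.72, 2.72], [-1.05, 1.87], [-1.09, 1.28], [-1.99, 2.15], [-1.42, 1.44], [-3.14, 3.14]. Speed limits (rad/s): [2.79, 2.79, 3.14, 3.14, 3.14, 3.14].

### API

Orientations are given as a unit quaternion [x, y, z, w].
In Python, from workcell import bot gives the robot as it stands.
- The arm moves only by the tool play_rows, never from a script. Its argument "motion" is a list of rows, each an object with "fingers": the closure, from -1 (fully open) to 1 (shut), so that 0 is half open; "translation": the shift along the tool's x, y, z in cm, a list of three; "roll": the turn about the tool's z in degrees. A call has 1 to 20 rows; each row is the pose to reach, as a shift and turn from the pose commanded when the call began, along the tool's axes at that moment; what a row does not reach only later rows make up. A row lasts 1/12 s, in which the tool goes at most 41.7 mm and 7.16 degrees, less where a joint would pass 70% of its speed; a pose out of reach is approached as far as the arm can. A call with a gripper value outside its range is refused whole. The fingers move at their own pace and stop on an object; the grip force is fixed at half the most. Time passes only in rows, so rows that repeat a pose let the fingers close. It gives the time, the measured TCP pose, the force and the opening at its end, in the units of the state.
- bot.get_obs(): the state, without advancing time (a new reading comes with each control period).
- bot.camera(name): name is "side" or "top" or "wrist"; returns a dict with "pixels" (420x560x3 uint8, red, green, blue), "intrinsics" (3x3 intrinsics, pixels), "k1" (the pictures are not rectified: a ray, as slopes to the right and down, at radius r is drawn at 1 + k1 r^2 times it, then the intrinsics apply), "world_to_cam" (4x4, takes a point from world to camera coordinates). Camera axes: x right, y down, z forward; pixel columns grow to the right and rows downward; lengths in m; the calibration is good to about 2 mm. A picture is of the moment at which its call begins. There is no depth.
- bot.job_done(): hands the job in, once; it reports no verdict.
The state is a dict: "clock": time; "joint_pos": joint angles; "joint_vel": joint speeds; "tau": joint torques, N m; "eef_pos": TCP position; "tool_rot": TCP orientation; "ft_force": force on the tool from outside, world axes, zero at the start; "ft_torque": the same for the moment, N m; "grip_width": finger opening in m.
Only numpy, scipy, OpenCV 4.12 (cv2) and the standard library are available. Lean on these libraries where they do the work, as an engineer would, in place of code of your own. Each camera call takes 0.05 s, during which the arm holds its last target. There are 200 camera calls.

## Working session

There is one attempt and no reset: what is moved stays moved. The work goes in short steps, Python scripts to look and compute and a tool call to move; the robot and the scene stay as the last step left them, time stands still between calls to the robot, and variables do not carry over. Pictures are saved under pics/ and viewed, about 8 in all and at most 12, crops included, and the job is handed in when it is done.

Besides the shell and the picture viewer there is one more tool, called after "Call:" as name([rows], argument=value, ...), one row to a line, values as JSON. play_rows: Moves the arm, as the interface text tells. Its arguments: {"type":"object","properties":{"motion":{"type":"array","items":{"type":"object","properties":{"fingers":{"type":"number"},"translation":{"type":"array","items":{"type":"number"}},"roll":{"type":"number"}}}}},"required":["motion"]}

```bash
mkdir -p pics; ls; cat > h.py <<'E'
import numpy as np,cv2
from workcell import bot
def grab(n,f):
    c=bot.camera(n); cv2.imwrite(f'pics/{f}.png',c['pixels'][...,::-1]); np.savez(f'pics/{f}.npz',**c); return c
def load(f): return dict(np.load(f'pics/{f}.npz'))
def ray(c,u,v):
    K=c['intrinsics'];k=float(c['k1'])
    d=np.array([(u-K[0,2])/K[0,0],(v-K[1,2])/K[1,1]]);p=d.copy()
    for _ in range(20): p=d/(1+k*(p@p))
    T=c['world_to_cam'];R=T[:3,:3]
    return -R.T@T[:3,3], R.T@np.array([*p,1])
def onz(c,u,v,z):
    o,d=ray(c,u,v); return o+d*(z-o[2])/d[2]
def proj(c,X):
    T=c['world_to_cam'];q=T[:3,:3]@np.asarray(X,float)+T[:3,3];p=q[:2]/q[2];p=p*(1+float(c['k1'])*(p@p));K=c['intrinsics']
    return np.array([K[0,0]*p[0]+K[0,2],K[1,1]*p[1]+K[1,2]])
def tri(c1,p1,c2,p2):
    o1,d1=ray(c1,*p1);o2,d2=ray(c2,*p2)
    s=np.linalg.lstsq(np.c_[d1,-d2],o2-o1,rcond=None)[0];a=o1+d1*s[0];b=o2+d2*s[1]
    return (a+b)/2,np.linalg.norm(a-b)
E
python3 - <<'E'
from h import *
for n in('top','side'):
    c=grab(n,n+'0'); print(n,c['intrinsics'][0],c['k1'],ray(c,280,210))
print(bot.get_obs())
E
```

```text
pics
top [435.35819734   0.         276.57402866] -0.06718550585211026 (array([0.33623586, 0.00546903, 1.32666046]), array([ 0.18763013, -0.0018674 , -0.98227105]))
side [500.9803054    0.         278.43743589] -0.06664863423336186 (array([ 0.43912195, -1.02082616,  1.06971566]), array([ 0.09919976,  0.70722907, -0.70002159]))
{'clock': 0.1, 'joint_pos': array([-1.20302614e+00,  2.41333290e-01,  3.80731039e-03,  1.33518883e+00,
       -1.21339892e-05,  1.57081715e+00]), 'joint_vel': array([ 0.00124807, -0.00172021,  0.00211756,  0.0003194 ,  0.00010757,
        0.00010144]), 'tau': array([ 6.12094427e-04, -3.73137045e+01,  2.53010291e+01,  1.08488780e-02,
        6.79007144e-05,  1.15026077e-05]), 'eef_pos': array([ 0.17956334, -0.46604478,  0.24448441]), 'tool_rot': array([ 8.24474059e-01, -5.65898935e-01, -7.94315485e-04, -5.37815990e-04]), 'ft_force': array([ 0.01876515,  1.06744528, -0.25659559]), 'ft_torque': array([0.04283243, 0.01648166, 0.04253704]), 'grip_width': 0.08556947911376996}
```

View pics/top0.png

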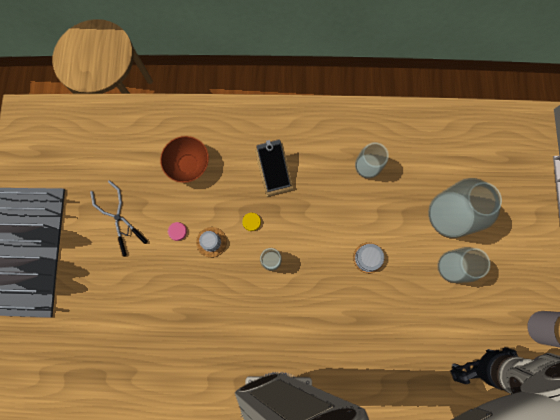

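View pics/side0.png

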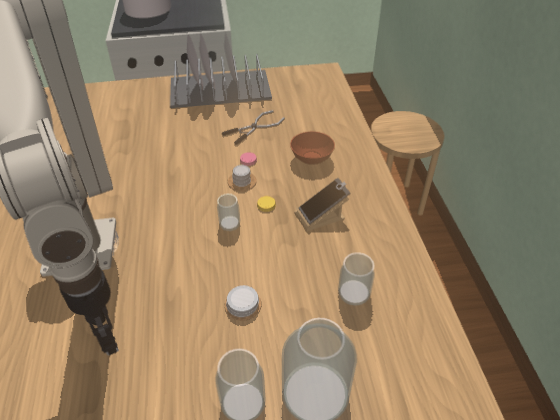

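Top view: the stack of small grey lids is at (209,241) on a cork mat, the wide lids are at (369,257), and the look-alikes are pink (177,231) and yellow (251,222). The quarter jar is at (271,260), the phone at (273,167) with its lens near (269,147), and the bowl at (185,160). The grey stack at (209,241), seen at (241,175) in the side view, fits. I'll confirm it in an enlarged crop.

```bash
python3 - <<'E'
from h import *
t=cv2.imread('pics/top0.png');s=cv2.imread('pics/side0.png')
f=lambda i,u,v,w,h:cv2.resize(i[v:v+h,u:u+w],(400,300),interpolation=cv2.INTER_CUBIC)
cv2.imwrite('pics/crop1.png',np.vstack([np.hstack([f(t,179,218,60,45),f(t,245,135,60,45)*1]),np.hstack([f(s,215,150,60,45),f(s,295,170,60,45)])]))
T=load('top0');S=load('side0')
print('stack',onz(T,209,241,.047),onz(S,241,170,.047))
print('wide',onz(T,369,257,.033)); print('jarq',onz(T,271,262,.0),'pink',onz(T,177,231,.014),'yel',onz(T,251,222,.014),'bowl',onz(T,185,160,.06))
print('lens',tri(T,(269,147),S,(340,186)),onz(T,269,147,.097))
print('jarq',onz(S,230,222,0))
E
```

```text
stack [0.48399915 0.21175578 0.047     ] [0.48777537 0.21114819 0.047     ]
wide [ 0.44520288 -0.26375771  0.033     ]
jarq [0.42848117 0.02789869 0.        ] pink [0.51676672 0.31661062 0.014     ] yel [0.5482753  0.09100658 0.014     ] bowl [0.72852546 0.294252   0.06      ]
lens (array([0.7640504 , 0.03863618, 0.09235365]), np.float64(0.0036493330150670633)) [0.76051709 0.03847816 0.097     ]
jarq [0.4358767  0.03193142 0.        ]
```

View pics/crop1.png

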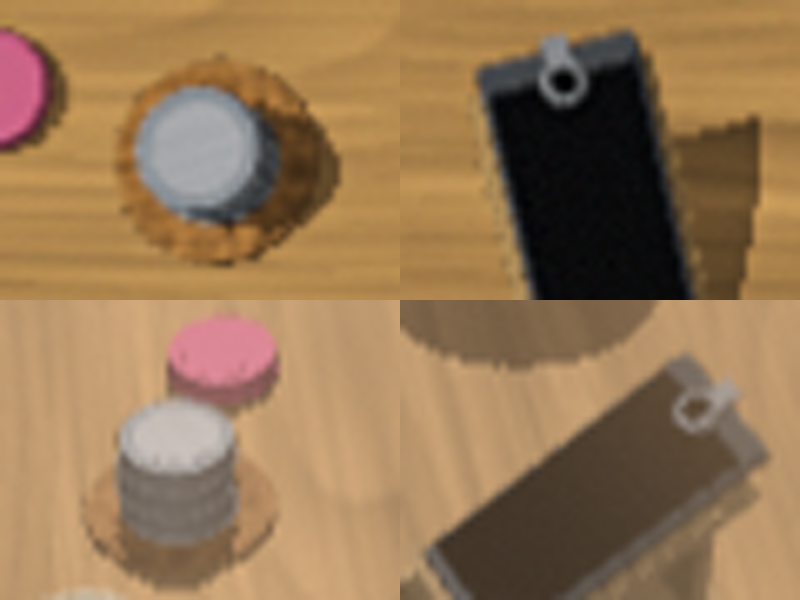

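The crop confirms it: three plain grey lids on cork, with the pink one beside them. The phone's lens is at the far edge, with a small yaw. The moves can't tilt the tool directly, and the lid has to end tilted 30°. I'll check what the arm does just past its reach, in free space.

Call:
play_rows([
  {"fingers":-1,"translation":[10,0,0],"roll":0},
  {"fingers":-1,"translation":[20,0,0],"roll":0},
  {"fingers":-1,"translation":[30,0,0],"roll":0},
  {"fingers":-1,"translation":[35,0,0],"roll":0},
  {"fingers":-1,"translation":[35,0,0],"roll":0},
  {"fingers":-1,"translation":[35,0,0],"roll":0},
  {"fingers":-1,"translation":[35,0,0],"roll":0},
  {"fingers":-1,"translation":[35,0,0],"roll":0},
  {"fingers":-1,"translation":[35,0,0],"roll":0},
  {"fingers":-1,"translation":[35,0,0],"roll":0},
  {"fingers":-1,"translation":[35,0,0],"roll":0},
  {"fingers":-1,"translation":[35,0,0],"roll":0},
])

```text
clock: 1.1
eef_pos: [0.2907, -0.7544, 0.2272]
tool_rot: [0.824, -0.566, 0.018, 0.012]
ft_force: [-0.1, 0.1, 0.8]
grip_width: 0.0855
```

```bash
python3 - <<'E'
from h import *
from scipy.spatial.transform import Rotation as R
o=bot.get_obs();print(o['clock'],o['eef_pos'],np.hypot(*o['eef_pos'][:2]),o['joint_pos']);print(R.from_quat(o['tool_rot']).as_matrix().round(3))
# phone outline
for n in('top0','side0'):
    c=load(n);p=c['pixels'].astype(int);m=((p.max(2)<(45 if n=='top0' else 75))*255).astype(np.uint8)
    box=(245,130,60,70) if n=='top0' else (290,170,65,60)
    z=np.zeros_like(m);x,y,w,h=box;z[y:y+h,x:x+w]=m[y:y+h,x:x+w]
    cs,_=cv2.findContours(z,0,2);k=max(cs,key=cv2.contourArea);h=cv2.convexHull(k)
    print(n,cv2.contourArea(k),cv2.minAreaRect(k),cv2.boxPoints(cv2.minAreaRect(k)).tolist())
E
```

```text
1.1 [ 0.29066619 -0.75437925  0.22716744] 0.8084397851014287 [-1.20302694e+00  1.00465967e+00  1.27543350e+00  1.79780811e+00
  1.44279754e-05  1.57080470e+00]
[[ 0.359 -0.933  0.016]
 [-0.932 -0.36  -0.041]
 [ 0.044 -0.    -0.999]]
top0 852.5 ((273.7541809082031, 166.55899047851562), (41.890445709228516, 22.831653594970703), 76.50426483154297) [[257.7655029296875, 148.85626220703125], [279.96673583984375, 143.52798461914062], [289.74285888671875, 184.26171875], [267.5416259765625, 189.58999633789062]]
side0 351.5 ((314.260009765625, 206.17999267578125), (16.600000381469727, 24.200000762939453), 53.13010025024414) [[299.6000061035156, 206.79998779296875], [318.9599914550781, 192.27999877929688], [328.9200134277344, 205.55999755859375], [309.5600280761719, 220.07998657226562]]
```

Pushing past reach tilted the tool outward by 0.044 rad, which is the direction I need. Next I'll check whether the tilt grows and persists when moving back.

Call:
play_rows([
  {"fingers":-1,"translation":[10,0,0],"roll":0},
  {"fingers":-1,"translation":[15,0,0],"roll":0},
  {"fingers":-1,"translation":[15,0,0],"roll":0},
  {"fingers":-1,"translation":[15,0,0],"roll":0},
  {"fingers":-1,"translation":[15,0,0],"roll":0},
  {"fingers":-1,"translation":[15,0,0],"roll":0},
])

```text
clock: 1.6
eef_pos: [0.3028, -0.7858, 0.1883]
tool_rot: [0.824, -0.565, 0.035, 0.024]
ft_force: [0.4, -0.1, -0.3]
grip_width: 0.0853
```

Call:
play_rows([
  {"fingers":-1,"translation":[-10,0,0],"roll":0},
  {"fingers":-1,"translation":[-10,0,0],"roll":0},
  {"fingers":-1,"translation":[-10,0,0],"roll":0},
  {"fingers":-1,"translation":[-10,0,0],"roll":0},
])

```text
clock: 1.93
eef_pos: [0.2667, -0.6922, 0.1799]
tool_rot: [0.824, -0.565, 0.036, 0.024]
ft_force: [0.2, -1.1, 0.3]
grip_width: 0.0856
```

```bash
python3 - <<'E'
from h import *
from scipy.spatial.transform import Rotation as R
o=bot.get_obs();print(o['clock'],o['eef_pos'],o['joint_pos']);print(R.from_quat(o['tool_rot']).as_matrix().round(3))
E
```

```text
1.9333 [ 0.26671736 -0.69221338  0.17992505] [-1.20301748e+00  7.04658969e-01  5.63523605e-01  1.34351906e+00
  1.88037525e-06  1.57078026e+00]
[[ 0.358 -0.933  0.031]
 [-0.93  -0.36  -0.08 ]
 [ 0.086 -0.    -0.996]]
```

The tilt persists and accumulates, so I can build up 30° by over-reaching along the lens's azimuth while holding the lid. Next I'll work out the lens frame and the move to a hover over the stack.

```bash
python3 - <<'E'
from h import *
from scipy.spatial.transform import Rotation as R
T=load('top0');S=load('side0')
print('lens tri',tri(T,(269.6,147.3),S,(339.2,186.2)),onz(T,269.6,147.3,.097),onz(S,339.2,186.2,.097))
# phone screen corners (top view): upper edge z~.10, lower edge z~.03
b=[(257.8,148.9),(280,143.5),(289.7,184.3),(267.5,189.6)]
W=[onz(T,*p,z) for p,z in zip(b,(.095,.095,.027,.027))];print(np.round(W,4))
ax=(W[0]+W[1]-W[2]-W[3])/2;ac=W[0]-W[1];print('len',np.linalg.norm(ax),'wid',np.linalg.norm(ac),'az',np.degrees(np.arctan2(ax[1],ax[0])),np.degrees(np.arctan2(-ac[0],ac[1])))
print('stack',onz(T,208.4,240.2,.047),onz(S,241.5,170.7,.047),tri(T,(208.4,240.2),S,(241.5,170.7)))
o=bot.get_obs();M=R.from_quat(o['tool_rot']).as_matrix()
for w in([.25,-.55,.34],[.45,0,.34],[.485,.211,.18]): print(w,(M.T@(np.array(w)-o['eef_pos'])*100).round(1))
E
```

```text
lens tri (array([0.76182918, 0.03678415, 0.09384879]), np.float64(0.0021429100704518462)) [0.75961109 0.03668338 0.097     ] [0.76191223 0.03375807 0.097     ]
[[ 0.7548  0.0716  0.095 ]
 [ 0.7726  0.0061  0.095 ]
 [ 0.6654 -0.0256  0.027 ]
 [ 0.6476  0.0423  0.027 ]]
len 0.13058857167738153 wid 0.06791307941530418 az 15.890226151762622 15.19248294092416
stack [0.48634785 0.21364255 0.047     ] [0.48903842 0.207446   0.047     ] (array([0.48822112, 0.2147641 , 0.04070211]), np.float64(0.0022584690833510894))
[0.25, -0.55, 0.34] [-12.4  -3.6 -17.1]
[0.45, 0, 0.34] [-56.4 -42.  -20.9]
[0.485, 0.211, 0.18] [-76.1 -52.8  -6.6]
```

Call:
play_rows([
  {"fingers":-1,"translation":[-12,-3.6,-17],"roll":0},
  {"fingers":-1,"translation":[-12,-3.6,-17],"roll":0},
  {"fingers":-1,"translation":[-12,-3.6,-17],"roll":-7},
  {"fingers":-1,"translation":[-12,-3.6,-17],"roll":-14},
  {"fingers":-1,"translation":[-12,-3.6,-17],"roll":-21},
  {"fingers":-1,"translation":[-56,-42,-21],"roll":-28},
  {"fingers":-1,"translation":[-56,-42,-21],"roll":-35},
  {"fingers":-1,"translation":[-56,-42,-21],"roll":-42},
  {"fingers":-1,"translation":[-56,-42,-21],"roll":-49},
  {"fingers":-1,"translation":[-56,-42,-21],"roll":-56},
  {"fingers":-1,"translation":[-56,-42,-21],"roll":-63},
  {"fingers":-1,"translation":[-56,-42,-21],"roll":-70},
  {"fingers":-1,"translation":[-56,-42,-21],"roll":-77},
  {"fingers":-1,"translation":[-56,-42,-21],"roll":-84},
  {"fingers":-1,"translation":[-56,-42,-21],"roll":-90},
  {"fingers":-1,"translation":[-56,-42,-21],"roll":-90},
  {"fingers":-1,"translation":[-56,-42,-21],"roll":-90},
  {"fingers":-1,"translation":[-56,-42,-21],"roll":-90},
  {"fingers":-1,"translation":[-56,-42,-21],"roll":-90},
  {"fingers":-1,"translation":[-56,-42,-21],"roll":-90},
])

```text
clock: 3.6
eef_pos: [0.454, 0.0013, 0.343]
tool_rot: [0.982, 0.187, 0.01, 0.04]
ft_force: [-0.8, -0.4, -0.3]
grip_width: 0.0855
```

```bash
cat >> h.py <<'E'
from scipy.spatial.transform import Rotation as R
def st(*ws):
    o=bot.get_obs();M=R.from_quat(o['tool_rot']).as_matrix()
    print(o['clock'],o['eef_pos'].round(4),o['joint_pos'].round(3),o['ft_force'].round(1),o['grip_width'].round(4));print(M.round(3))
    for w in ws: print(np.round(w,4),(M.T@(np.array(w)-o['eef_pos'])*100).round(2))
    return o,M
E
python3 - <<'E'
from h import *
st([.487,.212,.16])
E
```

```text
Traceback (most recent call last):
  File "h.py", line 24, in st
    print(o['clock'],o['eef_pos'].round(4),o['joint_pos'].round(3),o['ft_force'].round(1),o['grip_width'].round(4));print(M.round(3))
                                                                                          ^^^^^^^^^^^^^^^^^^^^^
AttributeError: 'float' object has no attribute 'round'
```

```bash
sed -i "s/o\['grip_width'\].round(4)/round(o['grip_width'],4)/" h.py
python3 - <<'E'
from h import *
st([.487,.212,.16])
E
```

```text
3.6 [0.454  0.0013 0.343 ] [ 0.052  0.102  0.085  1.524 -0.077  1.246] [-0.8 -0.4 -0.3] 0.0855
[[ 0.93   0.366  0.034]
 [ 0.367 -0.927 -0.075]
 [ 0.004  0.082 -0.997]]
[0.487 0.212 0.16 ] [ 10.73 -19.83  16.77]
```

Call:
play_rows([
  {"fingers":-1,"translation":[10.7,-19.8,16.8],"roll":0},
  {"fingers":-1,"translation":[10.7,-19.8,16.8],"roll":0},
  {"fingers":-1,"translation":[10.7,-19.8,16.8],"roll":0},
  {"fingers":-1,"translation":[10.7,-19.8,16.8],"roll":0},
  {"fingers":-1,"translation":[10.7,-19.8,16.8],"roll":0},
  {"fingers":-1,"translation":[10.7,-19.8,16.8],"roll":0},
  {"fingers":-1,"translation":[10.7,-19.8,16.8],"roll":0},
  {"fingers":-1,"translation":[10.7,-19.8,16.8],"roll":0},
  {"fingers":-1,"translation":[10.7,-19.8,16.8],"roll":0},
  {"fingers":-1,"translation":[10.7,-19.8,16.8],"roll":0},
])

```text
clock: 4.43
eef_pos: [0.4865, 0.2047, 0.1592]
tool_rot: [0.982, 0.183, 0.008, 0.041]
ft_force: [0.6, 0.3, 1.2]
grip_width: 0.0855
```

```bash
python3 - <<'E'
from h import *
c=grab('wrist','w1');st([.487,.212,.16]);print(proj(c,[.487,.212,.047]),ray(c,280,210))
E
```

```text
4.4833 [0.4868 0.2044 0.1597] [ 0.444  0.35  -0.076  1.148 -0.084  1.648] [-0.3 -0.9 -0.2] 0.0853
[[ 0.933  0.357  0.033]
 [ 0.359 -0.93  -0.077]
 [ 0.003  0.084 -0.996]]
[0.487 0.212 0.16 ] [ 0.29 -0.69 -0.09]
[287.28635303 186.83577387] (array([0.45676597, 0.28013839, 0.28193359]), array([ 0.12546244, -0.33852526, -0.93257674]))
```

View pics/w1.png

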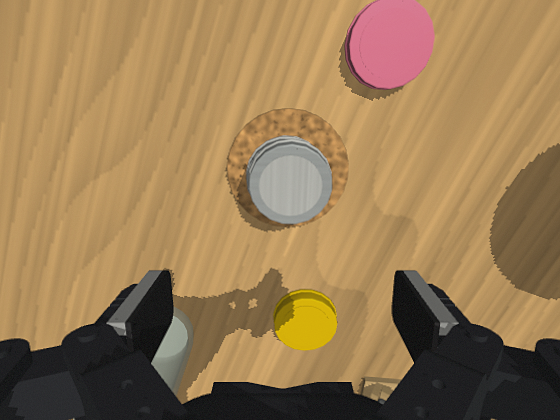

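The wrist view shows the grey top lid centred near (290,182), the pink one at (390,43) and the yellow one at (305,320). The fingers are clear of both. I'll fit the top face by contour.

```bash
python3 - <<'E'
from h import *
c=load('w1');p=c['pixels'];h=cv2.cvtColor(p,cv2.COLOR_RGB2HSV)
m=((h[...,1]<60)&(h[...,2]>110)).astype(np.uint8)*255;z=np.zeros_like(m);z[130:240,225:355]=m[130:240,225:355]
z=cv2.morphologyEx(z,cv2.MORPH_OPEN,np.ones((3,3)))
k=max(cv2.findContours(z,0,2)[0],key=cv2.contourArea);print(cv2.boundingRect(k),cv2.fitEllipse(k),cv2.minEnclosingCircle(k))
cv2.drawContours(p,[k],-1,(255,0,0),1)
# lower edge & left/right extremes lie on the top rim
pts=k[:,0];W=np.array([onz(c,*q,.047)[:2] for q in pts if q[1]>178])
A=np.c_[2*W,np.ones(len(W))];s=np.linalg.lstsq(A,(W**2).sum(1),rcond=None)[0];print('circle',s[:2],'r',np.sqrt(s[2]+s[0]**2+s[1]**2))
st()
E
```

```text
(247, 135, 85, 89) ((289.6724548339844, 181.4010009765625), (82.52164459228516, 85.08903503417969), 165.80007934570312) ((289.11480712890625, 179.1616973876953), 44.583133697509766)
circle [0.48833302 0.21355746] r 0.027256966631088415
4.4833 [0.4868 0.2044 0.1597] [ 0.444  0.35  -0.076  1.148 -0.084  1.648] [-0.3 -0.9 -0.2] 0.0853
[[ 0.933  0.357  0.033]
 [ 0.359 -0.93  -0.077]
 [ 0.003  0.084 -0.996]]
```

Call:
play_rows([
  {"fingers":-1,"translation":[0.4,-1.35,3],"roll":0},
  {"fingers":-1,"translation":[0.4,-1.35,5.9],"roll":0},
  {"fingers":-1,"translation":[0.4,-1.35,5.9],"roll":0},
  {"fingers":-1,"translation":[0.4,-1.35,5.9],"roll":0},
  {"fingers":-1,"translation":[0.4,-1.35,5.9],"roll":0},
])

```text
clock: 4.9
eef_pos: [0.4877, 0.214, 0.1003]
tool_rot: [0.982, 0.182, 0.009, 0.041]
ft_force: [0.9, 0.7, 0.6]
grip_width: 0.0854
```

```bash
python3 - <<'E'
from h import *
st([.488,.214,.1],[.488,.214,.049])
E
```

```text
4.9 [0.4877 0.214  0.1003] [ 0.459  0.414 -0.148  1.013 -0.084  1.664] [0.9 0.7 0.6] 0.0854
[[ 0.934  0.357  0.033]
 [ 0.358 -0.93  -0.077]
 [ 0.003  0.084 -0.996]]
[0.488 0.214 0.1  ] [0.03 0.01 0.03]
[0.488 0.214 0.049] [ 0.01 -0.42  5.11]
```

Call:
play_rows([
  {"fingers":-1,"translation":[0,-0.2,2],"roll":0},
  {"fingers":-1,"translation":[0,-0.3,3.5],"roll":0},
  {"fingers":-1,"translation":[0,-0.4,4.5],"roll":0},
  {"fingers":-1,"translation":[0,-0.4,5.1],"roll":0},
  {"fingers":-1,"translation":[0,-0.4,5.1],"roll":0},
  {"fingers":-1,"translation":[0,-0.4,5.1],"roll":0},
])

```text
clock: 5.4
eef_pos: [0.4872, 0.2142, 0.0478]
tool_rot: [0.982, 0.183, 0.008, 0.041]
ft_force: [0.3, 0.0, -0.5]
grip_width: 0.0854
```

```bash
python3 - <<'E'
from h import *
st([.488,.214,.049]);a=grab('wrist','w2')['pixels'];b=grab('side','s2')['pixels'][140:230,190:310]
cv2.imwrite('pics/w2s.png',np.hstack([cv2.resize(a,(440,330)),cv2.resize(b,(352,330)[:2],interpolation=cv2.INTER_CUBIC)])[...,::-1])
E
```

```text
5.4 [0.4872 0.2142 0.0478] [ 0.46   0.476 -0.209  0.892 -0.083  1.663] [ 0.3  0.  -0.5] 0.0854
[[ 0.933  0.358  0.031]
 [ 0.359 -0.93  -0.078]
 [ 0.001  0.084 -0.997]]
[0.488 0.214 0.049] [ 0.07  0.06 -0.11]
```

View pics/w2s.png

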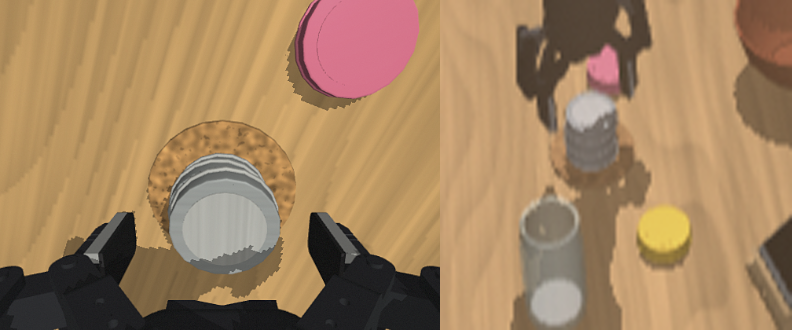

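The lid sits centred between the open pads, and the pads stand level with its upper part. I'll raise 1 mm and close.

Call:
play_rows([
  {"fingers":-1,"translation":[0.05,0.05,-0.1],"roll":0},
  {"fingers":1,"translation":[0.05,0.05,-0.1],"roll":0},
  {"fingers":1,"translation":[0.05,0.05,-0.1],"roll":0},
  {"fingers":1,"translation":[0.05,0.05,-0.1],"roll":0},
  {"fingers":1,"translation":[0.05,0.05,-0.1],"roll":0},
  {"fingers":1,"translation":[0.05,0.05,-0.1],"roll":0},
  {"fingers":1,"translation":[0.05,0.05,-0.1],"roll":0},
  {"fingers":1,"translation":[0.05,0.05,-0.1],"roll":0},
])

```text
clock: 6.17
eef_pos: [0.4878, 0.2142, 0.0492]
tool_rot: [0.982, 0.183, 0.009, 0.041]
ft_force: [-1.6, -0.1, 5.7]
grip_width: 0.0553
```

Call:
play_rows([
  {"fingers":1,"translation":[0,0,-0.5],"roll":0},
  {"fingers":1,"translation":[0,0,-1],"roll":0},
  {"fingers":1,"translation":[0,0,-2],"roll":0},
  {"fingers":1,"translation":[0,0,-3],"roll":0},
  {"fingers":1,"translation":[0,0,-3],"roll":0},
])

```text
clock: 6.58
eef_pos: [0.4878, 0.2172, 0.0806]
tool_rot: [0.982, 0.183, 0.01, 0.041]
ft_force: [1.0, 0.3, -0.6]
grip_width: 0.0551
```

```bash
python3 - <<'E'
from h import *
st();a=grab('wrist','w3')['pixels'];b=grab('side','s3')['pixels'][140:230,190:310]
cv2.imwrite('pics/w3s.png',np.hstack([cv2.resize(a,(440,330)),cv2.resize(b,(352,330),interpolation=cv2.INTER_CUBIC)])[...,::-1])
E
```

```text
6.5833 [0.4878 0.2172 0.0806] [ 0.464  0.438 -0.17   0.966 -0.083  1.667] [ 1.   0.3 -0.6] 0.0551
[[ 0.933  0.358  0.034]
 [ 0.36  -0.93  -0.076]
 [ 0.004  0.083 -0.997]]
```

View pics/w3s.png

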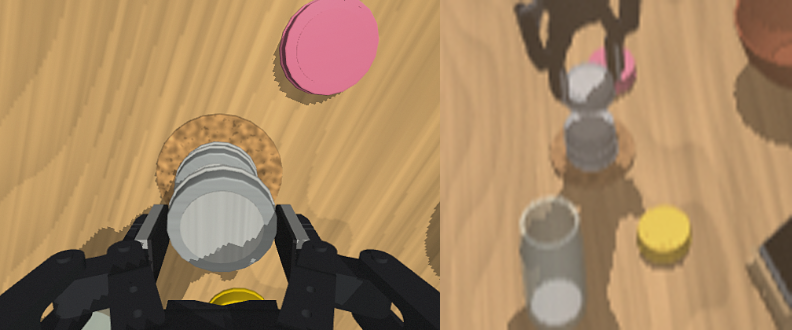

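Only the top lid came up; two lids remain on the mat. Next I'll lift, then push outward past reach along the lens azimuth to gain tilt.

Call:
play_rows([
  {"fingers":1,"translation":[0,1,-4],"roll":0},
  {"fingers":1,"translation":[0,2,-8],"roll":0},
  {"fingers":1,"translation":[0,3,-12],"roll":0},
  {"fingers":1,"translation":[8.7,10.8,-24],"roll":0},
  {"fingers":1,"translation":[8.7,10.8,-24],"roll":0},
  {"fingers":1,"translation":[8.7,10.8,-24],"roll":0},
  {"fingers":1,"translation":[8.7,10.8,-24],"roll":0},
  {"fingers":1,"translation":[8.7,10.8,-24],"roll":0},
  {"fingers":1,"translation":[38,13,-24],"roll":0},
  {"fingers":1,"translation":[38,13,-24],"roll":0},
  {"fingers":1,"translation":[38,13,-24],"roll":0},
  {"fingers":1,"translation":[38,13,-24],"roll":0},
  {"fingers":1,"translation":[38,13,-24],"roll":0},
  {"fingers":1,"translation":[38,13,-24],"roll":0},
  {"fingers":1,"translation":[38,13,-24],"roll":0},
  {"fingers":1,"translation":[38,13,-24],"roll":0},
])

```text
clock: 8.02
eef_pos: [0.7558, 0.2111, 0.2767]
tool_rot: [0.982, 0.183, 0.028, 0.039]
ft_force: [2.0, 0.3, 0.4]
grip_width: 0.055
```

```bash
python3 - <<'E'
from h import *
st()
E
```

```text
8.0167 [0.7558 0.2111 0.2767] [ 0.303  0.942  1.275  1.858 -0.085  1.503] [2.  0.3 0.4] 0.055
[[ 0.931  0.358  0.069]
 [ 0.362 -0.93  -0.067]
 [ 0.04   0.087 -0.995]]
```

Call:
play_rows([
  {"fingers":1,"translation":[30,0,-30],"roll":0},
  {"fingers":1,"translation":[30,0,-30],"roll":0},
  {"fingers":1,"translation":[30,0,-30],"roll":0},
  {"fingers":1,"translation":[30,0,-30],"roll":0},
  {"fingers":1,"translation":[30,0,-30],"roll":0},
  {"fingers":1,"translation":[30,0,-30],"roll":0},
])

```text
clock: 8.52
eef_pos: [0.7339, 0.2229, 0.3325]
tool_rot: [0.981, 0.184, 0.048, 0.037]
ft_force: [0.2, -0.3, -0.2]
grip_width: 0.0548
```

```bash
python3 - <<'E'
from h import *
st()
E
```

```text
8.5167 [0.7339 0.2229 0.3325] [ 0.328  0.87   1.275  1.891 -0.087  1.523] [ 0.2 -0.3 -0.2] 0.0548
[[ 0.927  0.358  0.108]
 [ 0.365 -0.929 -0.055]
 [ 0.081  0.09  -0.993]]
```

Call:
play_rows([
  {"fingers":1,"translation":[60,0,-50],"roll":0},
  {"fingers":1,"translation":[60,0,-50],"roll":0},
])

```text
clock: 8.68
eef_pos: [0.7354, 0.2299, 0.3501]
tool_rot: [0.98, 0.185, 0.067, 0.035]
ft_force: [-0.2, 0.5, -0.6]
grip_width: 0.0547
```

Call:
play_rows([
  {"fingers":1,"translation":[30,0,-30],"roll":0},
  {"fingers":1,"translation":[30,0,-30],"roll":0},
])

```text
clock: 8.85
eef_pos: [0.7308, 0.2351, 0.3749]
tool_rot: [0.979, 0.185, 0.084, 0.032]
ft_force: [1.0, -0.1, -0.4]
grip_width: 0.0553
```

```bash
python3 - <<'E'
from h import *
st()
E
```

```text
8.85 [0.7308 0.2351 0.3749] [ 0.345  0.815  1.275  1.874 -0.09   1.535] [ 1.  -0.1 -0.4] 0.0553
[[ 0.917  0.357  0.177]
 [ 0.368 -0.929 -0.032]
 [ 0.153  0.095 -0.984]]
```

Each short call adds about 0.036 rad in the right direction (azimuth about 17°). I'll continue the same way.

Call:
play_rows([
  {"fingers":1,"translation":[40,3,-20],"roll":0},
  {"fingers":1,"translation":[40,3,-20],"roll":0},
])

```text
clock: 9.02
eef_pos: [0.7417, 0.2388, 0.3825]
tool_rot: [0.977, 0.186, 0.104, 0.03]
ft_force: [-0.3, 0.3, 0.2]
grip_width: 0.0553
```

Call:
play_rows([
  {"fingers":1,"translation":[40,3,-20],"roll":0},
  {"fingers":1,"translation":[40,3,-20],"roll":0},
])

```text
clock: 9.18
eef_pos: [0.7524, 0.242, 0.3894]
tool_rot: [0.975, 0.186, 0.122, 0.028]
ft_force: [-0.9, 1.1, 0.2]
grip_width: 0.0552
```

Call:
play_rows([
  {"fingers":1,"translation":[40,3,-20],"roll":0},
  {"fingers":1,"translation":[40,3,-20],"roll":0},
])

```text
clock: 9.35
eef_pos: [0.7611, 0.2453, 0.4001]
tool_rot: [0.972, 0.186, 0.141, 0.025]
ft_force: [-0.3, -0.2, -0.6]
grip_width: 0.0551
```

Call:
play_rows([
  {"fingers":1,"translation":[40,3,-20],"roll":0},
  {"fingers":1,"translation":[40,3,-20],"roll":0},
])

```text
clock: 9.52
eef_pos: [0.7684, 0.2484, 0.4133]
tool_rot: [0.969, 0.187, 0.16, 0.023]
ft_force: [-0.4, -1.0, -0.2]
grip_width: 0.0551
```

```bash
cat >> h.py <<'E'
M0=np.array([[.933,.36,.004],[.358,-.93,.083],[.034,-.076,-.997]]).T  # tool at grasp (columns = tool axes)
def lid(M):
    z=M@M0.T@[0,0,1]; t=np.array([-.5*np.cos(.27),-.5*np.sin(.27),.866])
    print('lid z',z.round(3),'tilt',np.arccos(z[2]).round(3),'az',np.degrees(np.arctan2(-z[1],-z[0])).round(1),'err to lens',np.arccos(z@t/np.linalg.norm(z)).round(3)); return z
E
sed -i 's/^M0=.*$/M0=np.array([[.933,.358,.034],[.36,-.93,-.076],[.004,.083,-.997]])/' h.py
python3 - <<'E'
from h import *
o,M=st();lid(M)
E
```

```text
9.5167 [0.7684 0.2484 0.4133] [ 0.346  0.78   1.275  1.754 -0.094  1.522] [-0.4 -1.  -0.2] 0.0551
[[ 0.879  0.354  0.319]
 [ 0.369 -0.929  0.015]
 [ 0.302  0.104 -0.948]]
lid z [-0.285 -0.091  0.955] tilt 0.302 az 17.7 err to lens 0.221
```

Call:
play_rows([
  {"fingers":1,"translation":[40,4,-20],"roll":0},
  {"fingers":1,"translation":[40,4,-20],"roll":0},
])

```text
clock: 9.68
eef_pos: [0.7748, 0.2498, 0.4285]
tool_rot: [0.966, 0.187, 0.179, 0.021]
ft_force: [0.1, 0.3, -0.1]
grip_width: 0.055
```

Call:
play_rows([
  {"fingers":1,"translation":[40,4,-20],"roll":0},
  {"fingers":1,"translation":[40,4,-20],"roll":0},
])

```text
clock: 9.85
eef_pos: [0.78, 0.2508, 0.4451]
tool_rot: [0.962, 0.187, 0.199, 0.018]
ft_force: [0.3, 0.9, 0.4]
grip_width: 0.0553
```

Call:
play_rows([
  {"fingers":1,"translation":[40,4,-20],"roll":0},
  {"fingers":1,"translation":[40,4,-20],"roll":0},
])

```text
clock: 10.02
eef_pos: [0.7839, 0.2518, 0.463]
tool_rot: [0.958, 0.187, 0.218, 0.016]
ft_force: [0.7, -0.2, 0.3]
grip_width: 0.0553
```

Call:
play_rows([
  {"fingers":1,"translation":[40,4,-20],"roll":0},
  {"fingers":1,"translation":[40,4,-20],"roll":0},
])

```text
clock: 10.18
eef_pos: [0.7864, 0.2527, 0.4824]
tool_rot: [0.953, 0.187, 0.237, 0.014]
ft_force: [0.0, -0.0, 0.3]
grip_width: 0.0551
```

Call:
play_rows([
  {"fingers":1,"translation":[40,4,-20],"roll":0},
  {"fingers":1,"translation":[40,4,-20],"roll":0},
])

```text
clock: 10.35
eef_pos: [0.7875, 0.2534, 0.5029]
tool_rot: [0.948, 0.187, 0.256, 0.012]
ft_force: [0.1, 0.1, -0.3]
grip_width: 0.0552
```

Call:
play_rows([
  {"fingers":1,"translation":[40,4,-20],"roll":0},
  {"fingers":1,"translation":[40,4,-20],"roll":0},
])

```text
clock: 10.52
eef_pos: [0.7873, 0.2538, 0.5246]
tool_rot: [0.943, 0.187, 0.275, 0.009]
ft_force: [-0.4, -0.1, 0.4]
grip_width: 0.0548
```

```bash
python3 - <<'E'
from h import *
o,M=st();lid(M)
off=M0.T@(np.array([.488,.2135,.040])-[.4878,.2142,.0492]);print('lid in tool',off)
L=np.array([.761,.036,.097]);z=np.array([-.5*np.cos(.27),-.5*np.sin(.27),.866])
t=L+.15*z-M@off;st(t,t+.08*z)
E
```

```text
10.5167 [0.7873 0.2538 0.5246] [ 0.346  0.67   1.275  1.627 -0.097  1.498] [-0.4 -0.1  0.4] 0.0548
[[ 0.779  0.347  0.521]
 [ 0.357 -0.93   0.085]
 [ 0.514  0.12  -0.849]]
lid z [-0.488 -0.16   0.859] tilt 0.538 az 18.2 err to lens 0.029
lid in tool [-1.0220e-04 -4.1000e-05  9.2324e-03]
10.5167 [0.7873 0.2538 0.5246] [ 0.346  0.67   1.275  1.627 -0.097  1.498] [-0.4 -0.1  0.4] 0.0548
[[ 0.779  0.347  0.521]
 [ 0.357 -0.93   0.085]
 [ 0.514  0.12  -0.849]]
[0.684  0.0152 0.2348] [-31.49  15.12  17.19]
[0.6454 0.0045 0.3041] [-31.31  15.6    9.21]
```

Tilt is 0.538 rad, within 0.03 rad of the lens axis. I'll move to 23 cm out on the lens axis first, then come in.

Call:
play_rows([
  {"fingers":1,"translation":[-31.3,15.6,9.2],"roll":0},
  {"fingers":1,"translation":[-31.3,15.6,9.2],"roll":0},
  {"fingers":1,"translation":[-31.3,15.6,9.2],"roll":0},
  {"fingers":1,"translation":[-31.3,15.6,9.2],"roll":0},
  {"fingers":1,"translation":[-31.3,15.6,9.2],"roll":0},
  {"fingers":1,"translation":[-31.3,15.6,9.2],"roll":0},
  {"fingers":1,"translation":[-31.3,15.6,9.2],"roll":0},
  {"fingers":1,"translation":[-31.3,15.6,9.2],"roll":0},
  {"fingers":1,"translation":[-31.3,15.6,9.2],"roll":0},
  {"fingers":1,"translation":[-31.3,15.6,9.2],"roll":0},
  {"fingers":1,"translation":[-31.3,15.6,9.2],"roll":0},
  {"fingers":1,"translation":[-31.3,15.6,9.2],"roll":0},
])

```text
clock: 11.52
eef_pos: [0.6426, 0.0029, 0.3014]
tool_rot: [0.944, 0.186, 0.271, 0.01]
ft_force: [0.9, 0.4, 0.0]
grip_width: 0.0553
```

```bash
cat > g.py <<'E'
from h import *
o=bot.get_obs();M=R.from_quat(o['tool_rot']).as_matrix();lid(M)
L=np.array([.761,.036,.097]);z=np.array([-.5*np.cos(.27),-.5*np.sin(.27),.866])
st(L+.15*z-M@[0,0,.0092]);C=o['eef_pos']+M@[0,0,.0092];print('lid',C,'along',(C-L)@z,'off',np.linalg.norm(C-L-((C-L)@z)*z))
E
python3 g.py
```

```text
lid z [-0.482 -0.158  0.862] tilt 0.531 az 18.1 err to lens 0.026
11.5167 [0.6426 0.0029 0.3014] [-0.043  0.125 -0.14   0.765  0.105  1.169] [0.9 0.4 0. ] 0.0553
[[ 0.784  0.345  0.516]
 [ 0.356 -0.931  0.083]
 [ 0.509  0.119 -0.853]]
[0.684  0.0152 0.2347] [ 0.29 -0.51  7.91]
lid [0.64737729 0.00363711 0.2935141 ] along 0.22925043805212703 off 0.004146220043823983
```

Call:
play_rows([
  {"fingers":1,"translation":[0.3,-0.5,2.5],"roll":0},
  {"fingers":1,"translation":[0.3,-0.5,5],"roll":0},
  {"fingers":1,"translation":[0.3,-0.5,7],"roll":0},
  {"fingers":1,"translation":[0.3,-0.5,7.9],"roll":0},
  {"fingers":1,"translation":[0.3,-0.5,7.9],"roll":0},
  {"fingers":1,"translation":[0.3,-0.5,7.9],"roll":0},
  {"fingers":1,"translation":[0.3,-0.5,7.9],"roll":0},
  {"fingers":1,"translation":[0.3,-0.5,7.9],"roll":0},
  {"fingers":1,"translation":[0.3,-0.5,7.9],"roll":0},
])

```text
clock: 12.27
eef_pos: [0.6864, 0.0166, 0.2386]
tool_rot: [0.943, 0.187, 0.274, 0.01]
ft_force: [-0.2, -0.0, 0.6]
grip_width: 0.055
```

```bash
python3 g.py; python3 - <<'E'
from h import *
S=grab('side','s4');T=grab('top','t4');W=grab('wrist','w4')
a=S['pixels'][120:270,200:400];b=T['pixels'][110:290,150:390]
f=lambda i,w,h:cv2.resize(i,(w,h),interpolation=cv2.INTER_CUBIC)
cv2.imwrite('pics/v4.png',np.vstack([np.hstack([f(a,400,300),f(b,400,300)]),np.hstack([f(W['pixels'],400,300),f(S['pixels'],400,300)])])[...,::-1])
C=[.6885,.016,.227];print(proj(S,C),proj(T,C),proj(W,C))
E
```

```text
lid z [-0.487 -0.159  0.859] tilt 0.537 az 18.1 err to lens 0.028
12.2667 [0.6864 0.0166 0.2386] [-0.014  0.247 -0.161  0.614  0.091  1.191] [-0.2 -0.   0.6] 0.055
[[ 0.78   0.347  0.521]
 [ 0.358 -0.93   0.084]
 [ 0.513  0.121 -0.85 ]]
[0.6839 0.0152 0.2347] [-0.45 -0.01  0.19]
lid [0.69122062 0.01736785 0.23081038] along 0.15199034767310288 off 0.004410747320425917
[317.72702249 157.25328844] [276.00100674 156.92259471] [272.92325523 278.00259172]
```

View pics/v4.png

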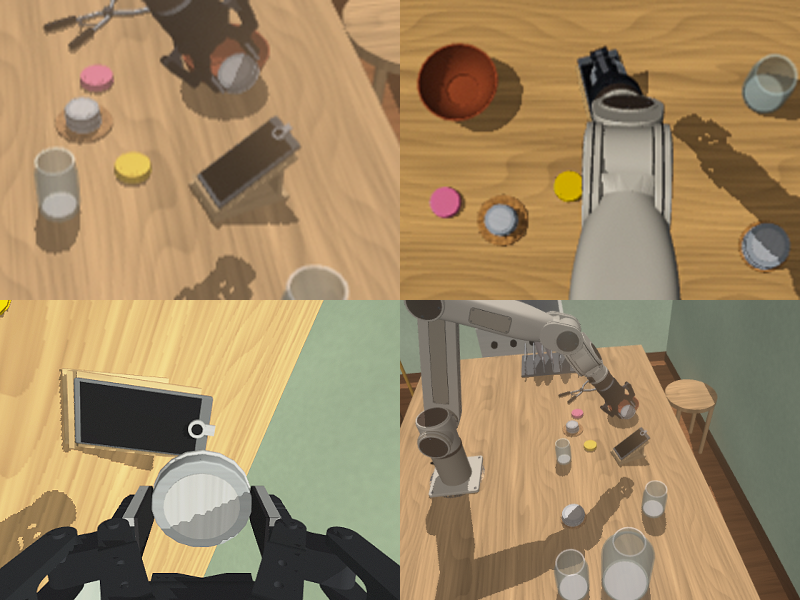

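The side view shows the lid at about (319,156), against a predicted (318,157). The wrist view shows it between the pads at about (279,280), against (273,278), and the lens at about (274,181). The other lids are undisturbed. I'll check the lens and stack positions, and make a small trim.

Call:
play_rows([
  {"fingers":1,"translation":[-0.4,0,0.2],"roll":0},
  {"fingers":1,"translation":[-0.4,0,0.2],"roll":0},
  {"fingers":1,"translation":[-0.4,0,0.2],"roll":0},
  {"fingers":1,"translation":[-0.4,0,0.2],"roll":0},
  {"fingers":1,"translation":[-0.4,0,0.2],"roll":0},
  {"fingers":1,"translation":[-0.4,0,0.2],"roll":0},
])

```text
clock: 12.92
eef_pos: [0.6839, 0.0153, 0.2329]
tool_rot: [0.944, 0.187, 0.273, 0.01]
ft_force: [0.5, 0.2, -1.7]
grip_width: 0.0552
```

```bash
python3 g.py; python3 - <<'E'
from h import *
W=load('w4');print('lens pred',proj(W,[.761,.036,.097]),'seen ray on z=.097',onz(W,274.4,180.6,.097),'speed',np.abs(bot.get_obs()['joint_vel']).max())
a=load('side0')['pixels'].astype(int);b=load('s4')['pixels'].astype(int)
d=np.abs(a-b).max(2)
for n,(x,y,w,h) in dict(stack=(225,160,35,30),wide=(222,283,42,36),jarq=(215,192,28,45)).items(): print(n,(d[y:y+h,x:x+w]>40).mean().round(3))
E
```

```text
lid z [-0.485 -0.159  0.861] tilt 0.534 az 18.2 err to lens 0.027
12.9167 [0.6839 0.0153 0.2329] [-0.017  0.248 -0.174  0.603  0.092  1.189] [ 0.5  0.2 -1.7] 0.0552
[[ 0.782  0.347  0.518]
 [ 0.358 -0.93   0.084]
 [ 0.511  0.12  -0.851]]
[0.6839 0.0152 0.2347] [ 0.09  0.03 -0.15]
lid [0.68870322 0.01610077 0.22509453] along 0.14842250799320117 off 0.0008962698280167054
lens pred [273.77556567 181.42389204] seen ray on z=.097 [0.76128122 0.03677608 0.097     ] speed 0.0008626946731469184
stack 0.117
wide 0.336
jarq 0.004
```

```bash
python3 -c "
from workcell import bot
print(bot.job_done())"
```

```text
the job is handed in; nothing more can be done
None
```

I took only the top small lid off the stack and handed the job in at 12.9 s, with the arm still holding it in front of the phone's lens. The moves could not tilt the tool directly, so I reached the 30° tilt by repeatedly pushing the arm slightly past its reach, along the direction the lens faces. I kept each bit of tilt that produced.

**Last checks, from the measured tool pose:**
- **Position:** lid centre 148 mm from the lens along its axis, and about 1 mm off axis.
- **Angle:** lid axis within 0.03 rad of the lens axis, underside toward the lens. This assumes the lid did not slip in the fingers.
- **Hold:** still gripped at 55 mm opening (the lid is nominally 58 mm), with the joints at rest.
- **Lens location:** the wrist camera agreed with the earlier top and side estimate to about 1 mm.
- **Lid location:** the side and wrist pictures put the lid within a few pixels of where I predicted it. They were taken just before a final trim of about 4 mm.

**Less certain:**
- **Other lids and jars:** the pictures show the two small lids still stacked and nothing visibly moved. A crude before/after image comparison did flag change at the wide lids (34% of pixels) and the small stack (12%). I put the wide-lid change down to the arm's shadow, and the small-stack change to the missing top lid. I did not measure either stack again.
- **Grip force:** this was not measured directly.

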